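Clamp the plaster mould with the ratchet clamp

ROBOT

A 7-joint arm with a two-finger parallel gripper is mounted at the origin on the work surface. World frame = base frame: x ahead of the robot, y to its left, z up, the work surface at z = 0. Lengths are in mm, angles in rad, forces in N, time in s.
With the tool pointing down it reaches from about 400 to 875 mm from the base axis. Payload 4.4 kg.
Tool frame: the origin (TCP) lies on the centre line of the jaws, within the pads' length; the fingertips stand 8 mm ahead of it and the grasp point (between the pads) lies 11 mm behind it; z points along the fingers, y is the line along which they close (so a half turn about z gives the same grasp; the last joint's range is limited). The gripper opens to 85 mm and grips with 20 to 120 N. Pads are 22 mm wide; open, the fingers measure 114 mm over their backs; the gripper's body (76 mm by 85 mm) begins 54 mm behind the grasp point. The pads swing forward as they close: fully open they stand 13 mm farther back than shut.
Start: joints at [1.041, 0.628, 0.038, 1.517, -0.027, 0.996, -0.02], TCP at [290.805, -581.335, 239.313] pointing down, gripper open.
Joint ranges: [-3.06, 3.06], [-0.37, 2.12], [-1.25, 1.32], [0.18, 2.47], [-1.1, 4.24], [0.23, 1.98], [-2.94, 2.94]. Speed limits (rad/s): [2.57, 2.57, 3.14, 3.14, 3.14, 3.14, 3.14].

INTERFACE

Orientations are given as a unit quaternion [x, y, z, w].
In Python, from cell import * gives the robot as it stands.
- The arm moves only by the shell command python3 -m jog 'ROWS' [FORCE]. ROWS is JSON, a list that holds one entry, the list of rows, each a list of 5 numbers: the shift along the world's x, y, z in mm, then the turn about the world's z in rad, then the opening, from -1 (shut) to 1 (fully open). A call has 1 to 12 rows; each row is the pose to reach, as a shift and turn from the pose commanded when the call began; what a row does not reach only later rows make up. A row lasts 1/12 s, in which the tool goes at most 41.7 mm and 7.16 degrees, less where a joint would pass 70% of its speed; a pose out of reach is approached as far as the arm can. A call with a gripper value outside its range is refused whole. The fingers move at their own pace and stop on an object; FORCE is the grip in N (left out, the last holds). Time passes only in rows, so rows that repeat a pose let the fingers close. It gives the time, the measured TCP pose, the force, the opening and the grip force at its end, in the units of the state.
- sense(): the state, without advancing time (a new reading comes with each control period).
- camera(name): name is "scene" or "top" or "wrist"; returns the picture (400x640x3 uint8, red, green, blue); there is no depth.
- get_calibration(name): a dict with "camera_matrix" (3x3 intrinsics, pixels), "pose" (4x4, takes a point from camera to world coordinates). Camera axes: x right, y up, looking along -z (the intrinsics and any distortion apply to the point x, -y, -z); pixel columns grow to the right and rows downward; lengths in mm; the calibration is good to about 2 mm. A picture is of the moment at which its call begins: read the wrist's pose just before it. get_calibration takes no time and is no camera call; for the wrist camera it gives the pose at the moment of the call.
- hand_in(): hands the job in; it is judged then, once.
The state is a dict: "t": time; "joint_pos": joint angles; "qvel": joint speeds; "joint_efforts": joint torques, N m; "ee_pos": TCP position; "tcp_rot": TCP orientation; "wrist_force": force on the tool from outside, world axes, zero at the start; "moment": the same for the moment, N m; "grip_width": finger opening in mm; "gripper_force": force on a finger pad.
Only numpy, scipy, OpenCV 4.12 (cv2) and the standard library are available. Lean on these libraries where they do the work, as an engineer would, in place of code of your own. Each camera call takes 0.05 s, during which the arm holds its last target. There are 200 camera calls.

TASK

Clamp the two-part plaster mould ready for casting: flip the ratchet's direction lever over to the tightening side, then swing the handle back and forth until the jaw has pushed the two halves together against the fence and holds them with a firm squeeze of about 35 N. Feel for the resistance and stop there, because the plaster cracks when it is squeezed hard (80 N); leave the lever on the tightening side, let go of the handle, and leave the other things where they are.

Things in the scene. Friction and masses are not known exactly. Their poses are not given: they have to be found in the camera images.
- clamp: fixed ratchet clamp, plywood bed 190 x 420 x 20 mm. Origin on the table, on the vertical spindle axis. Its +y: the way the jaw travels to tighten; its -x: the way the handle points at 0. A 16-pin steel wheel (74 mm wide, top at 62 mm, one click per 22.5 deg) drives the jaw: 20 mm per rad counter-clockwise from above. Wheel friction 1.1 N m both ways, so the jaw stays where left.
- handle (a joint): arm angle, rad, stops at +-0.75, positive counter-clockwise from above (knob to clamp -y). Lever on tightening side: positive swings drive the jaw, negative ones only click; up to 0.4 rad is lost at each change (other side: the reverse). Knob push: 9 N when turning freely (7 to 8 N stopped but still pushing), 1 N more when sliding the mould; stopped, about 10 N at 35 N jaw force, 14 N at 80 N.
- knob_mid (a point): middle (height 79 mm) of the upright round wooden knob at the handle's end, 160 mm from the spindle axis: 26 mm in diameter, 46 mm tall, from 56 to 102 mm over the table; it spins freely about its own upright axis, so a gripper holding it need not turn with the handle.
- jaw: moving aluminium jaw with an 8 mm springy rubber pad (gives 1 mm per 30 N), 100 mm wide, from 24 to 84 mm over the table, carried by a rack bar beneath the wheel; body axes as the clamp's, origin on the spindle axis when fully open; its pressing face is 75 mm from its origin towards +y.
- half_a: near mould half, a white plaster block 100 x 50 x 80 mm (50 mm along the clamp's y) of about 0.6 kg, loose on the bed next to the jaw; origin at the centre of its underside.
- half_b: far mould half, the same size as half_a, with a round mark on top, loose on the bed between half_a and the fence; origin at the centre of its underside.
- fence: fixed aluminium fence bracket on the bed, 130 mm wide, 55 mm tall; origin at the bottom of its face that looks at the mould (face at local y = 0, bracket at y > 0). A 65 mm tall wooden facing board is screwed in front of it; its face stands 6 to 13 mm nearer to the mould than the bracket's face: set by hand each time and not measured. The mould must close on that board.
- prop: bystander: upright ceramic kiln prop, 22 mm across, 35 mm tall, on the bed
- test_tile: bystander: small fired tile 40 x 28 x 8 mm on the bed
- tool_cup: bystander: stoneware cup with wooden tools, 80 mm across, 150 mm tall
- roller: bystander: wooden rolling pin, 260 mm long, 44 mm thick
- glaze_jar: bystander: glass jar, 72 mm across, 85 mm tall
- bisque_bowl: bystander: fired clay bowl, 110 mm across
- knife: bystander: palette knife lying flat
- rib: bystander: round wooden throwing rib, 80 mm across, 6 mm thick
- lever (a joint): tilt of the direction lever, a weighted tumbler standing on the handle arm, rad about the handle's length: 0 upright, positive leaning to clamp -y. Its weight drops it to either side and it shifts the pawl: -0.8 = loosening (start), +0.8 = tightening; +-0.5 to 0.7 while the pawl rides on a pin. It leans to the side the handle drives to. It bobs a little at each click; swing gently.
- lever_ball (a point): centre of the lever's steel ball, 28 mm in diameter, 36 mm from the lever's tilt axis. That axis runs along the handle arm, 56 mm over the table; the ball is 88 mm from the spindle axis on the knob's side. Leaning, its centre is 26 mm to the side and 81 mm up. Push it sideways: 1 to 2 N tips it; past upright it falls by itself. Pushed harder it carries the handle (friction 0.4 N m).
Not all that is in view belongs to the job. Leave any yellow look-alike of the half_b alone.

How it is judged:
By the outcome, as a careful person would: the job done as asked, in the order asked, and still so for the second after the job is handed in, with the robot touching nothing.
It also fails if it takes over 67 s, if anything falls off the work surface, if the arm or the gripper's body presses on something with over 40 N, if the wrist force passes 120 N, or if a joint passes its speed limit or range.

## Working session

There is one attempt and no reset: what is moved stays moved. The work goes in short steps, Python scripts to look and compute and a shell command to move; the robot and the scene stay as the last step left them, time stands still between calls to the robot, and variables do not carry over. Pictures are saved under pics/ and viewed, at most 10 in all, crops included, and the job is handed in when it is done.

```bash
mkdir -p pics; ls; python3 - <<'E'
from cell import *
import cv2,numpy as np
s=sense();print(s)
for n in("scene","top"):
    im=camera(n);cv2.imwrite(f"pics/{n}0.png",im[:,:,::-1])
    c=get_calibration(n);print(n,c)
E
```

```text
pics
{'t': 0.0, 'joint_pos': array([ 1.04117819,  0.62933913,  0.03842208,  1.51835974, -0.02703279,
        0.99633002, -0.02001409]), 'qvel': array([ 9.05202725e-04,  1.71721651e-04, -4.85034470e-06, -1.33900433e-03,
       -3.61034055e-04,  4.50439764e-04, -2.83889481e-05]), 'joint_efforts': array([-1.40490542e-03, -5.63394713e+01,  1.22552957e+00, -1.93444598e+01,
        1.09650835e-02,  1.05841950e-02, -1.50394249e-05]), 'ee_pos': array([ 290.5571359 , -580.75454226,  238.39590194]), 'tcp_rot': array([ 9.73230749e-01,  2.29828172e-01, -2.13704967e-04, -9.35627503e-04]), 'wrist_force': array([-0.1668594 , -0.33795547,  0.12339196]), 'moment': array([ 0.01524744, -0.00169427,  0.00017077]), 'gripper_force': 0.0, 'grip_width': 85.28132748270323}
scene {'camera_matrix': array([[422.37643975,   0.        , 317.16041142],
       [  0.        , 422.37643975, 199.84466867],
       [  0.        ,   0.        ,   1.        ]]), 'pose': array([[ 1.86315936e-02, -7.26879230e-01,  6.86512527e-01,
         1.26667788e+03],
       [ 9.99625563e-01, -2.19873665e-04, -2.73621211e-02,
        -4.70133183e+01],
       [ 2.00399035e-02,  6.86765271e-01,  7.26602962e-01,
         9.06027688e+02],
       [ 0.00000000e+00,  0.00000000e+00,  0.00000000e+00,
         1.00000000e+00]])}
top {'camera_matrix': array([[472.22654378,   0.        , 318.73026142],
       [  0.        , 472.22654378, 189.50578235],
       [  0.        ,   0.        ,   1.        ]]), 'pose': array([[ 1.99402576e-02,  9.92197097e-01, -1.23074399e-01,
         3.28995927e+02],
       [-9.99433530e-01,  2.31193169e-02,  2.44564030e-02,
         3.56622743e+00],
       [ 2.71109681e-02,  1.22517014e-01,  9.92096052e-01,
         1.70762529e+03],
       [ 0.00000000e+00,  0.00000000e+00,  0.00000000e+00,
         1.00000000e+00]])}
```

View pics/scene0.png

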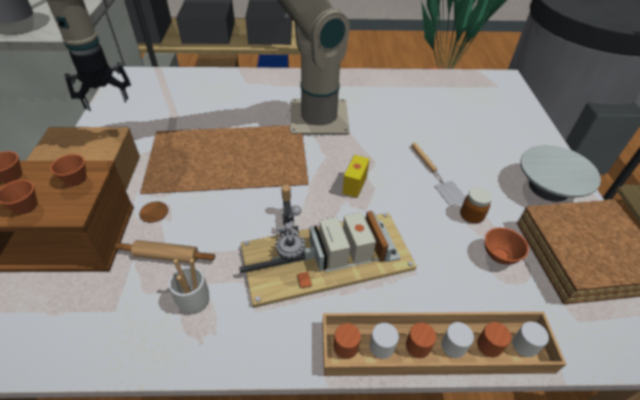

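View pics/top0.png

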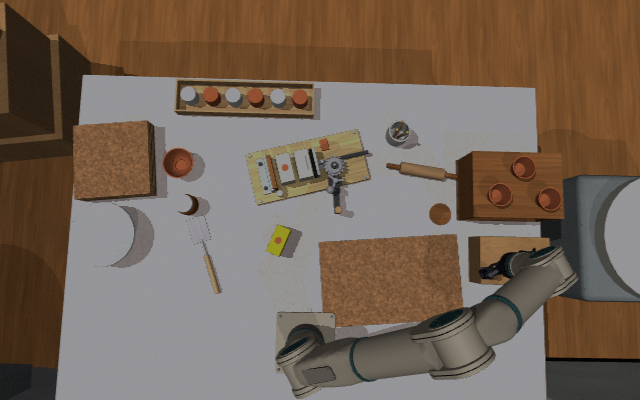

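The scene view shows the clamp wheel at about (290,243), the knob at (286,190), the halves at (333,243) and (360,237), the fence at (378,237), and the yellow look-alike at (356,176). In the top view the wheel is at (333,167), the knob at (338,210), half_b with its mark at (286,168), and the yellow decoy at (279,240). I'll check all of this in one close crop.

```bash
python3 - <<'E'
import cv2,numpy as np
a=cv2.imread("pics/top0.png")[125:220,240:380];b=cv2.imread("pics/scene0.png")[175:305,235:420]
a=cv2.resize(a,(440,299),interpolation=cv2.INTER_CUBIC);
b=cv2.resize(b,(427,300),interpolation=cv2.INTER_CUBIC)
a=cv2.imread("pics/top0.png")[125:220,240:380];a=cv2.resize(a,None,fx=4,fy=4,interpolation=cv2.INTER_CUBIC)
cv2.imwrite("pics/crop_top.png",a)
b=cv2.imread("pics/scene0.png")[175:305,235:420];b=cv2.resize(b,None,fx=4,fy=4,interpolation=cv2.INTER_CUBIC);cv2.imwrite("pics/crop_scene.png",b)
E
```

```text
(no output)
```

View pics/crop_top.png

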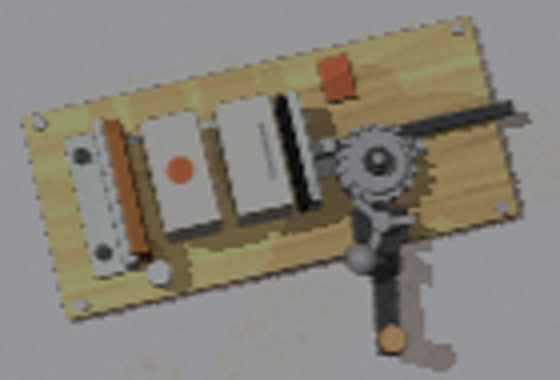

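View pics/crop_scene.png

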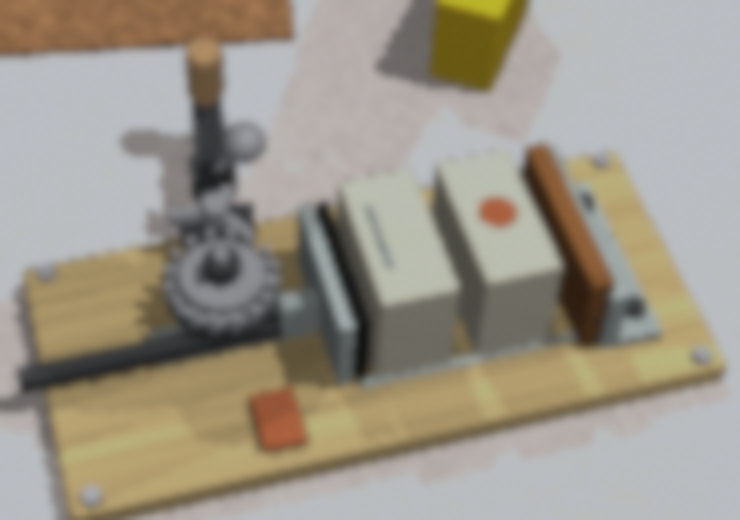

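The crops show half_b, the white block with an orange mark, in top crop (180,170). The wheel is at (377,160), the knob top at (392,338), and the lever ball at (362,258), leaning toward the mould, which is the loosening side. The prop is at (160,272) and the tile at (337,78). The yellow block is the decoy.

```bash
cat > h.py <<'E'
from cell import *
import numpy as np
def ray(n,uv):
    c=get_calibration(n);K,P=c["camera_matrix"],np.array(c["pose"])
    d=np.linalg.inv(K)@[*uv,1];d=P[:3,:3]@[d[0],-d[1],-d[2]];return P[:3,3],d/np.linalg.norm(d)
def atz(n,uv,z):
    o,d=ray(n,uv);return o+d*(z-o[2])/d[2]
def tri(r):
    A=0;b=0
    for o,d in r:
        M=np.eye(3)-np.outer(d,d);A=A+M;b=b+M@o
    return np.linalg.solve(A,b)
E
python3 - <<'E'
from h import *
T=lambda x,y:((x+.5)/4-.5+240,(y+.5)/4-.5+125)
S=lambda x,y:((x+.5)/4-.5+235,(y+.5)/4-.5+175)
pr=dict(wheel=((377,160),(222,265),62),knob=((392,338),(204,45),102),ball=((362,258),(245,142),81))
for k,(a,b,z) in pr.items(): print(k,atz("top",T(*a),z).round(1),atz("scene",S(*b),z).round(1),tri([ray("top",T(*a)),ray("scene",S(*b))]).round(1))
# screws bed corners
for k,a in dict(s1=(40,122),s2=(458,27),s3=(503,208),s4=(80,306)).items(): print(k,atz("top",T(*a),20).round(1))
for k,a,z in [("b",(180,170),100),("a_nearedge_jawside",(273,97),100),("a",(290,203),100),("aR far",(217,107),100),("b1",(142,122),100),("b2",(197,112),100),("brd1",(122,122),85),("brd2",(146,254),85),("jawf1",(278,97),84),("jawf2",(300,210),84)]: print(k,atz("top",T(*a),z).round(1))
E
```

```text
wheel [623.1 -88.8  62. ] [611.2 -85.9  62. ] [620.9 -86.7  74.5]
knob [ 462.2 -101.9  102. ] [ 455.2 -100.9  102. ] [ 461.7 -101.   108.5]
ball [533.  -76.1  81. ] [524.3 -72.5  81. ] [532.  -74.   89.6]
s1 [657.9 214.7  20. ]
s2 [ 756.  -163.5   20. ]
s3 [ 589.3 -206.2   20. ]
s4 [491.5 172.7  20. ]
b [603.4  83.  100. ]
a_nearedge_jawside [669.4   4.4 100. ]
a [576.9 -12.3 100. ]
aR far [659.4  52.6 100. ]
b1 [644.5 116.9 100. ]
b2 [654.5  69.8 100. ]
brd1 [647.  135.4  85. ]
brd2 [531.7 110.9  85. ]
jawf1 [672.9   0.   84. ]
jawf2 [573.4 -21.3  84. ]
```

```bash
python3 -m jog '[[[14,34,0,-0.03,-1],[30,71,0,-0.06,-1],[46,108,0,-0.09,-1],[62,145,0,-0.12,-1],[78,182,0,-0.15,-1],[94,219,0,-0.18,-1],[110,256,0,-0.21,-1],[126,293,0,-0.25,-1],[142,330,0,-0.25,-1],[158,367,0,-0.25,-1],[174,404,0,-0.25,-1],[188,438,0,-0.25,-1]]]'
python3 -m jog '[[[15,40,0,0,-1],[30,80,-10,0,-1],[48,123,-30,0,-1],[48,123,-30,0,-1],[48,123,-30,0,-1]]]'
python3 - <<'E'
from h import *
import cv2
s=sense();c=get_calibration("wrist");print(s["t"],s["ee_pos"],s["tcp_rot"],c["pose"].round(3).tolist(),c["camera_matrix"].tolist())
np.save("wp.npy",c["pose"]);cv2.imwrite("pics/w1.png",camera("wrist")[:,:,::-1])
E
```

```text
t: 1.1
ee_pos: [479.4, -140.7, 239.2]
tcp_rot: [0.994, 0.107, 0.0, -0.0]
wrist_force: [0.6, 0.4, -0.1]
grip_width: 0.0
gripper_force: 0.0
t: 1.52
ee_pos: [526.8, -15.5, 207.6]
tcp_rot: [0.994, 0.11, -0.001, -0.001]
wrist_force: [-0.1, -0.2, -0.1]
grip_width: -0.2
gripper_force: 0.0
1.5167 [526.84102966 -15.50910372 207.58461512] [ 0.9938858   0.11040054 -0.00115714 -0.00118273] [[0.22, 0.939, 0.263, 592.306], [-0.975, 0.213, 0.056, -2.053], [-0.003, -0.269, 0.963, 341.937], [0.0, 0.0, 0.0, 1.0]] [[286.1468217863378, 0.0, 321.61992396839844], [0.0, 286.1468217863378, 199.90470245936544], [0.0, 0.0, 1.0]]
```

View pics/w1.png

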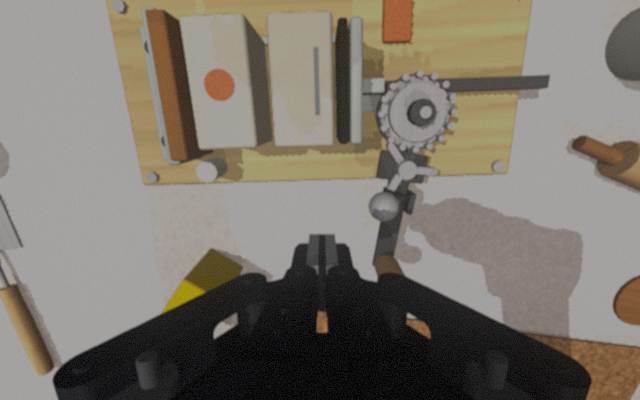

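The wrist view shows the ball at (385,206), the wheel at (415,112), the knob top's far edge near (388,262), and the fingertips at about (322,240). I'll refine the ball and spindle positions from these.

```bash
python3 - <<'E'
from h import *
print("ball",atz("wrist",(385,206),81).round(1),"wheel",atz("wrist",(415,112),62).round(1))
print("knobtop edge",atz("wrist",(388,257),102).round(1))
for u in [(152,177),(498,167),(120,5)]:print(atz("wrist",u,20).round(1))
E
```

```text
ball [527.7 -81.3  81. ] wheel [617.8 -89.   62. ]
knobtop edge [486.  -91.4 102. ]
[488.3 171.1  20. ]
[ 584.9 -211.4   20. ]
[655.2 212.3  20. ]
```

```bash
python3 -m jog '[[[0,0,-35,0,-1],[0,0,-70,0,-1],[0,0,-100,0,-1],[0,0,-123,0,-1],[0,0,-123,0,-1],[0,-8,-123,0,-1],[0,-14,-123,0,-1],[0,-19,-123,0,-1],[0,-23,-123,0,-1],[0,-27,-123,0,-1]]]'
python3 -m jog '[[[0,-3,0,0,-1],[0,-6,0,0,-1],[0,-9,0,0,-1],[0,-12,0,0,-1],[0,-15,0,0,-1],[1,-18,0,0,-1],[1,-21,0,0,-1],[1,-24,0,0,-1]]]'
```

```text
t: 2.4
ee_pos: [527.7, -48.2, 87.7]
tcp_rot: [0.994, 0.106, 0.001, 0.0]
wrist_force: [-0.8, 4.7, 5.0]
grip_width: -0.1
gripper_force: 3.3
t: 3.07
ee_pos: [525.5, -68.6, 86.6]
tcp_rot: [0.994, 0.108, -0.002, -0.002]
wrist_force: [-4.7, 8.2, 11.3]
grip_width: -0.3
gripper_force: 5.9
```

```bash
python3 - <<'E'
from h import *
import cv2
s=sense();print(s["ee_pos"],s["wrist_force"],s["moment"])
a=camera("scene");b=camera("wrist")
a=cv2.resize(a[165:285,230:380],(600,480),interpolation=cv2.INTER_CUBIC)[:290]
b=cv2.resize(b[60:260,280:500],(319,290))
cv2.imwrite("pics/c2.png",np.hstack([a[:, :480],b])[:,:,::-1])
E
```

```text
[525.50942325 -68.61050954  86.64848468] [-4.70102838  8.16605958 11.32770932] [ 1.51169626  0.75678142 -0.0367013 ]
```

View pics/c2.png

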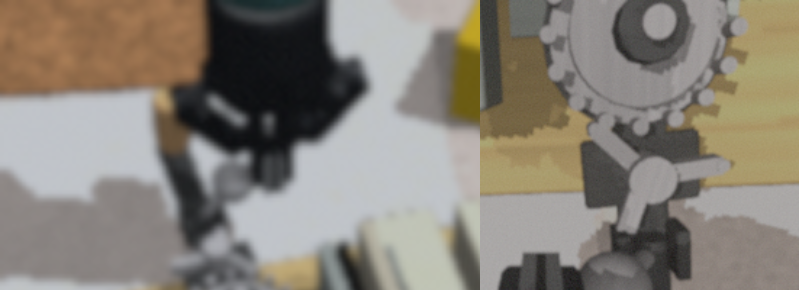

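The push jammed. The wrist crop shows the ball still at the fingers' side of the arm, at about (615,275), with rubber friction pushing it down, and the knob has swung a little toward -y. I'll back off, go lower, and roll the ball upward while pushing sideways.

```bash
python3 -m jog '[[[0,10,0,0,-1],[-2,18,0,0,-1],[-2,18,-8,0,-1],[-2,18,-14,0,-1],[-2,18,-14,0,-1]]]'
python3 -m jog '[[[1,-6,-1,0,-1],[2,-12,-1,0,-1],[3,-15,0,0,-1],[4,-18,2,0,-1],[5,-21,5,0,-1],[6,-24,8,0,-1]]]'
python3 -m jog '[[[1,-3,3,0,-1],[2,-6,6,0,-1],[3,-9,8,0,-1],[4,-12,10,0,-1]]]'
```

```text
t: 3.58
ee_pos: [524.9, -53.5, 70.8]
tcp_rot: [0.994, 0.107, -0.001, 0.0]
wrist_force: [-0.4, -0.3, 0.1]
grip_width: 0.1
gripper_force: 0.0
t: 4.08
ee_pos: [532.1, -78.1, 80.7]
tcp_rot: [0.994, 0.106, 0.0, 0.0]
wrist_force: [-0.3, -0.3, 0.5]
grip_width: 0.0
gripper_force: 0.2
t: 4.42
ee_pos: [536.2, -89.9, 90.7]
tcp_rot: [0.994, 0.107, 0.0, 0.0]
wrist_force: [-0.0, 0.0, -0.4]
grip_width: 0.5
gripper_force: 0.0
```

```bash
python3 -m jog '[[[0,0,30,0,-1],[0,0,65,0,-1],[-15,25,95,0,-1],[-30,55,120,0,-1],[-30,55,120,0,-1]]]'
python3 - <<'E'
from h import *
import cv2
s=sense();print(s["t"],s["ee_pos"])
np.save("wp.npy",get_calibration("wrist")["pose"]);b=camera("wrist");a=camera("top")
cv2.imwrite("pics/w3full.png",b[:,:,::-1]);cv2.imwrite("pics/t3full.png",a[:,:,::-1])
b=cv2.resize(b[60:310,280:580],None,fx=1.6,fy=1.6,interpolation=cv2.INTER_CUBIC)
a=cv2.resize(a[140:220,300:380],None,fx=4,fy=4,interpolation=cv2.INTER_CUBIC)
a=cv2.copyMakeBorder(a,0,b.shape[0]-a.shape[0],0,0,cv2.BORDER_CONSTANT)
cv2.imwrite("pics/c3.png",np.hstack([b,a])[:,:,::-1])
E
```

```text
t: 4.83
ee_pos: [505.9, -28.6, 214.6]
tcp_rot: [0.994, 0.11, 0.003, -0.002]
wrist_force: [-0.0, 0.4, -0.1]
grip_width: 0.0
gripper_force: 0.0
4.8333 [505.93636774 -28.64142927 214.61452569]
```

View pics/c3.png

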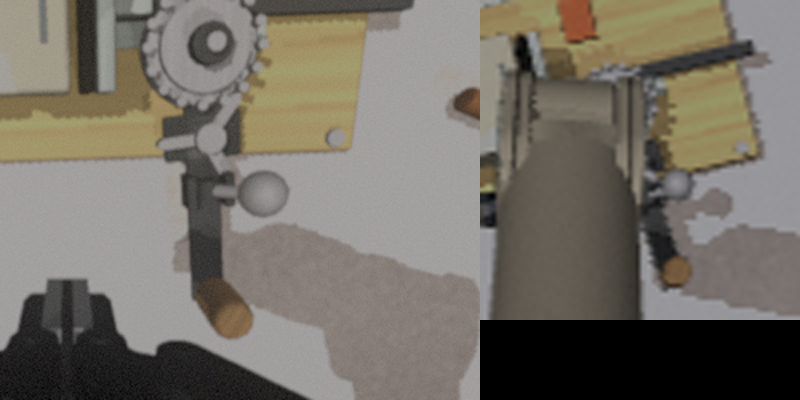

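The lever has flipped: the ball now leans to the -y side, at crop (262,192). The knob top is at crop (235,320), and in the top view at about (349,207).

```bash
python3 - <<'E'
from h import *
k=[atz("wrist",(280+236/1.6,60+320/1.6),102),atz("top",(348.9,207.1),102)]
w=[atz("wrist",(280+213/1.6,60+42/1.6),66)]
print(np.round(k,1),np.round(w,1))
sp=np.array([620,-89])
for p in k:
    d=p[:2]-sp;print(np.hypot(*d),np.arctan2(-d[1],-d[0])-.254)
def K(th,R=160,psi=.254): return (sp-R*np.array([np.cos(psi+th),np.sin(psi+th)])).round(1)
for th in np.arange(-.7,.71,.1): print(round(th,2),K(th))
E
```

```text
[[ 470.1 -144.   102. ]
 [ 470.  -140.3  102. ]] [[619.7 -95.   66. ]]
159.69157011172095 0.09793134928559089
158.53008602814177 0.0757757605641105
-0.7 [475.7 -20. ]
-0.6 [469.5 -34.7]
-0.5 [464.8 -50. ]
-0.4 [461.7 -65.7]
-0.3 [460.2 -81.6]
-0.2 [460.2 -97.6]
-0.1 [ 461.9 -113.5]
-0.0 [ 465.1 -129.2]
0.1 [ 469.9 -144.5]
0.2 [ 476.2 -159.2]
0.3 [ 483.9 -173.2]
0.4 [ 493.  -186.3]
0.5 [ 503.4 -198.5]
0.6 [ 514.9 -209.6]
0.7 [ 527.5 -219.5]
```

```bash
python3 -m jog '[[[-10,-30,0,0,0.6],[-20,-60,0,0,0.6],[-30,-90,0,0,0.6],[-36,-108,-5,0,0.6],[-36,-108,-40,0,0.6],[-36,-108,-75,0,0.6],[-36,-108,-105,0,0.6],[-36,-108,-125,0,0.6],[-36,-108,-136,0,0.6],[-36,-108,-136,0,0.6]]]' 40
python3 -m jog '[[[0,0,0,0,-1],[0,0,0,0,-1],[0,0,0,0,-1],[0,0,0,0,-1],[0,0,0,0,-1],[0,0,0,0,-1],[0,0,0,0,-1]]]' 40
```

```text
t: 5.77
ee_pos: [467.4, -143.2, 70.9]
tcp_rot: [0.994, 0.106, -0.003, -0.001]
wrist_force: [1.0, -0.1, 0.3]
grip_width: 68.6
gripper_force: 0.0
t: 6.35
ee_pos: [470.2, -142.3, 75.2]
tcp_rot: [0.994, 0.107, 0.001, 0.0]
wrist_force: [-1.2, 0.5, 7.2]
grip_width: 25.1
gripper_force: 40.1
```

```bash
cat > arc.py <<'E'
import numpy as np,sys
a,b,n=map(float,sys.argv[1:4]); sp=np.array([620.7,-89.1])
K=lambda t:sp-160*np.array([np.cos(.254+t),np.sin(.254+t)])
print(" ".join("[%.0f,%.0f]"%tuple(K(t)-K(a)) for t in np.linspace(a,b,int(n)+1)[1:]))
E
python3 arc.py .085 -.24 8;python3 arc.py -.24 -.66 10; python3 arc.py -.66 -.22 11;python3 arc.py -.22 .22 11;python3 arc.py .22 .66 11;
```

```text
[-2,6] [-4,12] [-5,19] [-7,25] [-8,32] [-8,38] [-9,44] [-9,51]
[0,7] [0,13] [1,20] [2,27] [3,33] [4,40] [6,46] [8,53] [10,59] [13,65]
[-2,-6] [-5,-12] [-7,-18] [-8,-24] [-10,-30] [-11,-37] [-12,-43] [-12,-49] [-13,-56] [-13,-62] [-13,-69]
[0,-6] [1,-13] [2,-19] [3,-25] [4,-32] [6,-38] [8,-44] [10,-50] [12,-56] [15,-62] [18,-68]
[3,-6] [6,-11] [10,-17] [13,-22] [17,-27] [21,-32] [26,-36] [30,-41] [35,-45] [40,-50] [45,-54]
```

```bash
python3 -m jog '[[[-2,6,1,0,-1],[-4,12,1,0,-1],[-5,19,1,0,-1],[-7,25,1,0,-1],[-8,32,1,0,-1],[-8,38,1,0,-1],[-9,44,1,0,-1],[-9,51,1,0,-1]]]'
python3 -m jog '[[[0,7,0,0,-1],[0,13,0,0,-1],[1,20,0,0,-1],[2,27,0,0,-1],[3,33,0,0,-1],[4,40,0,0,-1],[6,46,0,0,-1],[8,53,0,0,-1],[10,59,0,0,-1],[13,65,0,0,-1],[13,65,0,0,-1]]]'
```

```text
t: 7.02
ee_pos: [460.2, -90.8, 75.3]
tcp_rot: [0.994, 0.107, -0.0, -0.0]
wrist_force: [-1.2, -2.5, 0.0]
grip_width: 24.9
gripper_force: 41.4
t: 7.93
ee_pos: [473.2, -23.4, 75.3]
tcp_rot: [0.994, 0.108, -0.001, -0.001]
wrist_force: [-3.6, 3.5, 5.9]
grip_width: 25.0
gripper_force: 42.2
```

```bash
python3 -m jog '[[[-2,-6,0,0,-1],[-5,-12,0,0,-1],[-7,-18,0,0,-1],[-8,-24,0,0,-1],[-10,-30,0,0,-1],[-11,-37,0,0,-1],[-12,-43,0,0,-1],[-12,-49,0,0,-1],[-13,-56,0,0,-1],[-13,-62,0,0,-1],[-13,-69,0,0,-1]]]'
python3 -m jog '[[[0,-6,0,0,-1],[1,-13,0,0,-1],[2,-19,0,0,-1],[3,-25,0,0,-1],[4,-32,0,0,-1],[6,-38,0,0,-1],[8,-44,0,0,-1],[10,-50,0,0,-1],[12,-56,0,0,-1],[15,-62,0,0,-1],[18,-68,0,0,-1]]]'
python3 -m jog '[[[3,-6,0,0,-1],[6,-11,0,0,-1],[10,-17,0,0,-1],[13,-22,0,0,-1],[17,-27,0,0,-1],[21,-32,0,0,-1],[26,-36,0,0,-1],[30,-41,0,0,-1],[35,-45,0,0,-1],[40,-50,0,0,-1],[45,-54,0,0,-1]]]'
```

```text
t: 8.85
ee_pos: [460.2, -90.2, 75.2]
tcp_rot: [0.994, 0.109, -0.001, -0.003]
wrist_force: [-3.6, 10.3, 5.9]
grip_width: 24.8
gripper_force: 42.2
t: 9.77
ee_pos: [477.4, -158.8, 75.1]
tcp_rot: [0.994, 0.108, -0.002, -0.003]
wrist_force: [-6.1, 7.6, 8.6]
grip_width: 24.9
gripper_force: 42.4
t: 10.68
ee_pos: [522.2, -213.1, 75.1]
tcp_rot: [0.994, 0.108, -0.002, -0.003]
wrist_force: [-7.4, 6.8, 9.8]
grip_width: 24.9
gripper_force: 42.5
```

```bash
python3 arc.py .66 .22 11;python3 arc.py .22 -.22 11; python3 arc.py -.22 -.66 11
```

```text
[-5,4] [-10,8] [-14,13] [-19,17] [-23,22] [-27,27] [-31,32] [-35,37] [-38,43] [-42,48] [-45,54]
[-3,6] [-5,12] [-8,18] [-10,24] [-12,30] [-13,36] [-15,42] [-16,48] [-17,55] [-17,61] [-18,68]
[-0,6] [0,13] [0,19] [1,26] [2,32] [3,38] [5,44] [6,51] [8,57] [11,63] [13,69]
```

```bash
python3 -m jog '[[[-5,4,0,0,-1],[-10,8,0,0,-1],[-14,13,0,0,-1],[-19,17,0,0,-1],[-23,22,0,0,-1],[-27,27,0,0,-1],[-31,32,0,0,-1],[-35,37,0,0,-1],[-38,43,0,0,-1],[-42,48,0,0,-1],[-45,54,0,0,-1]]]'
python3 -m jog '[[[-3,6,0,0,-1],[-5,12,0,0,-1],[-8,18,0,0,-1],[-10,24,0,0,-1],[-12,30,0,0,-1],[-13,36,0,0,-1],[-15,42,0,0,-1],[-16,48,0,0,-1],[-17,55,0,0,-1],[-17,61,0,0,-1],[-18,68,0,0,-1]]]'
python3 -m jog '[[[0,6,0,0,-1],[0,13,0,0,-1],[0,19,0,0,-1],[1,26,0,0,-1],[2,32,0,0,-1],[3,38,0,0,-1],[5,44,0,0,-1],[6,51,0,0,-1],[8,57,0,0,-1],[11,63,0,0,-1],[13,69,0,0,-1],[13,69,0,0,-1]]]'
python3 - <<'E'
from h import *
import cv2
s=sense();print(s["t"],s["ee_pos"])
np.save("wp.npy",get_calibration("wrist")["pose"]);b=camera("wrist");cv2.imwrite("pics/w4.png",b[:,:,::-1])
E
```

```text
t: 11.6
ee_pos: [479.5, -162.9, 75.4]
tcp_rot: [0.994, 0.107, 0.001, 0.0]
wrist_force: [5.3, 1.3, -3.0]
grip_width: 25.1
gripper_force: 40.9
t: 12.52
ee_pos: [460.3, -95.1, 75.4]
tcp_rot: [0.994, 0.106, -0.0, 0.0]
wrist_force: [3.5, -2.3, -2.1]
grip_width: 24.4
gripper_force: 41.3
t: 13.52
ee_pos: [472.9, -23.8, 75.3]
tcp_rot: [0.994, 0.108, -0.001, -0.001]
wrist_force: [-3.0, 3.8, 6.7]
grip_width: 24.9
gripper_force: 42.1
13.5167 [472.8935936  -23.82611368  75.25062364]
```

View pics/w4.png

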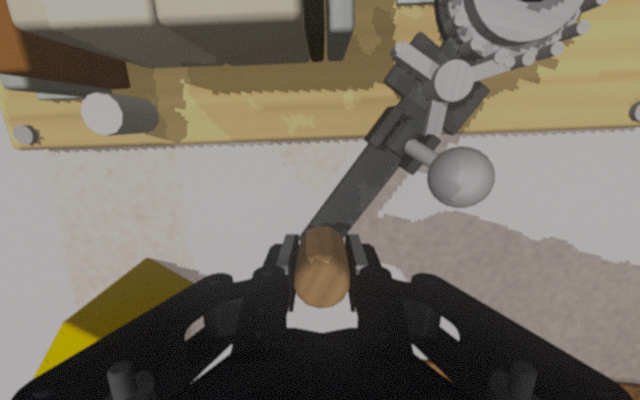

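The view shows the lever still on the tightening side, with the ball at (460,177), and the two halves now touching at (157,10). I'll estimate the remaining gap to the board.

```bash
python3 - <<'E'
from h import *
sp=np.array([620.7,-89.1,0]);yh=np.array([-.251,.968,0]);xh=np.array([.968,.251,0])
for k,u,z in [("a jawside bottom",(303,62),20),("seam top",(157,15),100),("b left bottom",(152,66),20),("board bottom",(130,88),20),("jaw bottom",(322,58),24),("prop top",(100,112),55)]:
    p=atz("wrist",u,z)-sp;print(k,(p@xh).round(1),(p@yh).round(1))
E
```

```text
a jawside bottom -25.6 107.1
seam top -23.7 151.1
b left bottom -24.4 199.2
board bottom -36.3 215.4
jaw bottom -24.6 95.5
prop top -51.7 211.5
```

The remaining gap is about 10–14 mm, so I expect contact around θ ≈ 0 to 0.35. I'll swing to -0.22, hold, and read the free stopped force as a baseline.

```bash
cat > f.py <<'E'
from h import *
s=sense();p=s["ee_pos"];d=p[:2]-[620.7,-89.1];a=np.arctan2(-d[1],-d[0])
t=np.array([np.sin(a),-np.cos(a)]);n=np.array([-np.cos(a),-np.sin(a)])
print("t %.2f th %.4f push %.2f radial %.2f"%(s["t"],a-.254,-s["wrist_force"][:2]@t,s["wrist_force"][:2]@n))
E
python3 -m jog '[[[-2,-6,0,0,-1],[-5,-12,0,0,-1],[-7,-18,0,0,-1],[-8,-24,0,0,-1],[-10,-30,0,0,-1],[-11,-37,0,0,-1],[-12,-43,0,0,-1],[-12,-49,0,0,-1],[-13,-56,0,0,-1],[-13,-62,0,0,-1],[-13,-69,0,0,-1]]]'; python3 f.py
python3 -m jog '[[[0,0,0,0,-1],[0,0,0,0,-1],[0,0,0,0,-1]]]' >/dev/null; python3 f.py
python3 arc.py -.22 -.12 10;python3 arc.py -.12 -0 10; python3 arc.py 0 .1 8
```

```text
t: 14.48
ee_pos: [460.2, -91.1, 75.2]
tcp_rot: [0.994, 0.109, -0.001, -0.003]
wrist_force: [-2.2, 9.9, 5.8]
grip_width: 24.6
gripper_force: 42.1
t 14.48 th -0.2414 push 9.91 radial 2.10
t 14.73 th -0.2293 push 4.81 radial 1.03
[0,-2] [0,-3] [0,-5] [0,-6] [0,-8] [1,-10] [1,-11] [1,-13] [1,-14] [1,-16]
[0,-2] [1,-4] [1,-6] [1,-8] [2,-9] [2,-11] [2,-13] [3,-15] [3,-17] [4,-19]
[1,-2] [1,-4] [2,-6] [2,-8] [3,-10] [3,-11] [4,-13] [5,-15]
```

```bash
python3 -m jog '[[[0,-2,0,0,-1],[0,-4,0,0,-1],[0,-6,0,0,-1],[0,-8,0,0,-1],[1,-11,0,0,-1],[1,-13,0,0,-1],[1,-16,0,0,-1]]]'>/dev/null; python3 f.py
python3 -m jog '[[[0,-3,0,0,-1],[1,-5,0,0,-1],[1,-7,0,0,-1],[2,-10,0,0,-1]]]'>/dev/null; python3 f.py
python3 -m jog '[[[0,-3,0,0,-1],[1,-5,0,0,-1],[1,-7,0,0,-1],[2,-9,0,0,-1]]]'>/dev/null; python3 f.py
python3 arc.py 0 .06 4;python3 arc.py .06 .12 4;python3 arc.py .12 .18 4;python3 arc.py .18 .24 4;python3 arc.py .24 .3 4;python3 arc.py .3 .36 4
```

```text
t 15.32 th -0.1421 push 9.01 radial 0.41
t 15.65 th -0.0797 push 10.42 radial 1.38
t 15.98 th -0.0210 push 9.98 radial -0.51
[1,-2] [1,-5] [2,-7] [3,-9]
[1,-2] [2,-5] [2,-7] [3,-9]
[1,-2] [2,-4] [3,-7] [4,-9]
[1,-2] [2,-4] [3,-6] [4,-9]
[1,-2] [2,-4] [4,-6] [5,-8]
[1,-2] [3,-4] [4,-6] [5,-8]
```

```bash
echo 'import sys;sys.exit(-s["wrist_force"][:2]@t>11.2)' >> f.py
python3 -m jog '[[[1,-2,0,0,-1],[1,-5,0,0,-1]]]'>/dev/null; python3 f.py &&
python3 -m jog '[[[1,-2,0,0,-1],[2,-4,0,0,-1]]]'>/dev/null&& python3 f.py &&
python3 -m jog '[[[1,-2,0,0,-1],[2,-5,0,0,-1]]]'>/dev/null&& python3 f.py &&
python3 -m jog '[[[1,-2,0,0,-1],[1,-4,0,0,-1]]]'>/dev/null&& python3 f.py &&
python3 -m jog '[[[1,-2,0,0,-1],[2,-4,0,0,-1]]]'>/dev/null&& python3 f.py &&
python3 -m jog '[[[1,-2,0,0,-1],[2,-5,0,0,-1]]]'>/dev/null&& python3 f.py
```

```text
t 16.15 th 0.0100 push 9.59 radial -2.08False
```

```bash
sed -i '$d' f.py; echo 'import sys;sys.exit(int(-s["wrist_force"][:2]@t>11.2))' >> f.py
python3 -m jog '[[[1,-2,0,0,-1],[2,-4,0,0,-1]]]'>/dev/null&& python3 f.py &&
python3 -m jog '[[[1,-2,0,0,-1],[2,-5,0,0,-1]]]'>/dev/null&& python3 f.py &&
python3 -m jog '[[[1,-2,0,0,-1],[1,-4,0,0,-1]]]'>/dev/null&& python3 f.py &&
python3 -m jog '[[[1,-2,0,0,-1],[2,-4,0,0,-1]]]'>/dev/null&& python3 f.py &&
python3 -m jog '[[[1,-2,0,0,-1],[2,-5,0,0,-1]]]'>/dev/null&& python3 f.py
```

```text
t 16.32 th 0.0376 push 9.76 radial -0.48
t 16.48 th 0.0681 push 10.73 radial -0.64
t 16.65 th 0.0922 push 13.23 radial -1.99
```

```bash
python3 -m jog '[[[0,0,0,0,-1]]]'>/dev/null; python3 f.py; python3 -m jog '[[[0,0,0,0,-1],[0,0,0,0,-1]]]'>/dev/null; python3 f.py;python3 -m jog '[[[0,0,0,0,-1]]]'>/dev/null; python3 f.py
```

```text
t 16.73 th 0.0944 push 10.57 radial -0.46
t 16.90 th 0.0943 push 9.80 radial -0.67
t 16.98 th 0.0945 push 10.52 radial -0.80
```

```bash
python3 -m jog '[[[0,-1,0,0,-1],[1,-2,0,0,-1]]]'>/dev/null; python3 f.py; python3 -m jog '[[[0,0,0,0,-1],[0,0,0,0,-1]]]'>/dev/null; python3 f.py;python3 -m jog '[[[0,0,0,0,-1],[0,0,0,0,-1]]]'>/dev/null; python3 f.py
```

```text
t 17.15 th 0.1020 push 13.06 radial 0.53
t 17.32 th 0.1039 push 12.56 radial -1.16
t 17.48 th 0.1036 push 12.99 radial -1.12
```

```bash
python3 -m jog '[[[0,-1,0,0,-1]]]'>/dev/null; python3 f.py; python3 -m jog '[[[0,0,0,0,-1]]]'>/dev/null; python3 f.py;python3 -m jog '[[[0,0,0,0,-1],[0,0,0,0,-1]]]'>/dev/null; python3 f.py
```

```text
t 17.57 th 0.1072 push 13.85 radial -2.03
t 17.65 th 0.1087 push 12.43 radial -1.12
t 17.82 th 0.1086 push 11.72 radial -1.39
```

Contact was felt at θ ≈ 0.05–0.06. Pad travel and moving push both give about 33–35 N, so I'll release and lift away.

```bash
python3 -m jog '[[[0,0,0,0,0.2],[0,0,0,0,0.5],[0,0,0,0,0.5],[0,0,0,0,0.5],[0,0,0,0,0.5],[0,0,20,0,0.5],[0,0,50,0,0.5],[0,0,85,0,0.5],[0,0,120,0,0.5],[0,0,140,0,0.5]]]'
python3 -m jog '[[[-10,30,0,0,0.5],[-20,60,10,0,0.5],[-30,90,20,0,0.5],[-30,110,20,0,0.5],[-30,110,20,0,0.5],[-30,110,20,0,0.5]]]'
python3 - <<'E'
from h import *
import cv2
b=camera("wrist");a=camera("scene")
cv2.imwrite("pics/s5.png",a[:,:,::-1])
a=cv2.resize(a[165:305,235:420],(423,320),interpolation=cv2.INTER_CUBIC)
b=b[:320]; b=cv2.resize(b,(377,189));o=np.zeros((320,800,3),np.uint8);o[:,:423]=a;o[:189,423:]=b
b=camera("wrist");cv2.imwrite("pics/w5.png",b[:,:,::-1]);cv2.imwrite("pics/c5.png",o[:,:,::-1])
E
```

```text
t: 18.65
ee_pos: [474.1, -152.3, 218.8]
tcp_rot: [0.994, 0.106, 0.002, 0.001]
wrist_force: [0.6, 0.4, -0.5]
grip_width: 64.0
gripper_force: 0.0
t: 19.15
ee_pos: [443.1, -40.7, 235.7]
tcp_rot: [0.994, 0.108, 0.001, 0.0]
wrist_force: [0.2, -0.6, -0.0]
grip_width: 63.9
gripper_force: 0.0
```

View pics/w5.png

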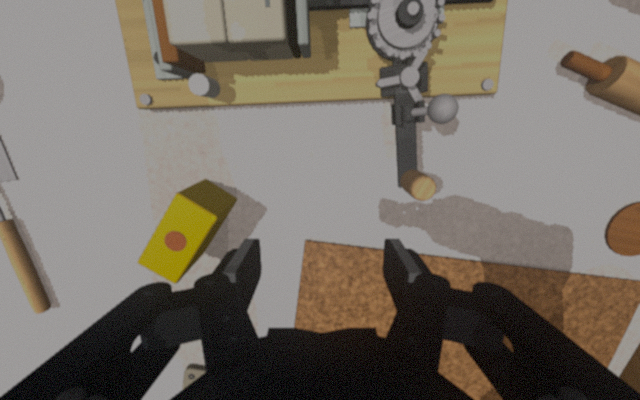

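The final view shows the halves closed against the board at (165–290, 0–45). The lever ball is on the tightening side at (443,108), the knob is free at (420,185), and the prop is standing untouched at (202,85).

```bash
python3 -c "
from cell import *
print(hand_in())"
```

```text
the job is handed in; nothing more can be done
None
```

I clamped the mould and handed the job in at about 19 s: the halves are shut against the fence board, the lever is on the tightening side, and the handle is released. Pad travel and moving push put the squeeze at about 33–35 N, but the stopped knob push (about 12 N, against your 10 N for 35 N) points nearer 55–60 N, still below the 80 N cracking point.

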